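# Seat the part tubes in the storeroom rack by feel

## Task

Two part tubes still have to go fully home in the blue rack: one stands proud in a well that has a stop block hidden under its floor, so pull it out and move it to another well; the other waits in the leaning holder. Push each down, cap up, in a free well whose floor gives way all the way to the bottom (one more free well is secretly blocked: if the floor stops hard halfway, do not force it, pull the tube out and try another). Leave both released and as deep as the tube that is already home, and leave everything else where it is.

Things in the scene. Friction and masses are not known exactly. Their poses are not given: they have to be found in the camera images.
- rack: blue rack, a fixed block 84 (x) by 360 (y) by 100 mm high; origin at the centre of its underside, z up. Five round wells in a row along its y axis at y = -132, -66, 0, 66, 132 mm, each 36.5 mm across with a 3 mm chamfer at the mouth and a flat floor plate inside that slides down and stays where it is left. Fully home, a tube's foot is 22 mm above the rack's underside, its top 62 mm above the rack's top
- rack_hole0 (a point): centre of the mouth of the well at y = -132 mm, level with the rack's top. In wells 0 to 3 the floor waits 24 mm below the top; a push of about 5 N moves it (a tube's weight does not). In a good well it goes to 78 mm below the top; in a blocked one a hidden stop block halts it hard about 38 mm below the top
- rack_hole1 (a point): the same for the well at y = -66 mm. Two of wells 0 to 3 are blocked: always the one in which tube_a stands at the start, and any one of the three free ones. The other two are good. Nothing shows from outside which they are
- rack_hole2 (a point): the same for the well at y = 0
- rack_hole3 (a point): the same for the well at y = 66 mm
- rack_hole4 (a point): the same for the well at y = 132 mm, in which tube_c is already home
- tube_a: the proud tube: rigid, round, 34 mm across, 140 mm long, about 0.14 kg, white with a grey cap over the top 30 mm (same diameter, fixed on). Origin: centre of its foot (3 mm chamfer); z along it towards the cap. At the start it stands upright in one of the wells 0 to 3, on the floor 24 mm below the rack's top
- tube_b: a tube just like tube_a, at the start in the leaning holder, cap end up, with about 65 mm of it out of the holder's mouth. Its z axis gives the lean, about 30 degrees from upright
- tube_c: a third such tube, fully home in well 4 from the start; it stays there
- holder: fixed leaning holder: a 62 by 62 by 85 mm aluminium block on a 150 by 90 mm steel foot, with one 36.5 mm hole 75 mm deep along an axis whose upper end leans 30 degrees from vertical towards the holder's -x. Origin: centre of the foot's underside; its top corner is about 120 mm up. The tube slides out along the axis
- tape: bystander: loose tape roll lying flat, 90 mm across, 48 high; origin at the centre of its underside
- carton: bystander: loose cardboard carton 90 x 120 x 75 high; origin at the centre of its underside
- jar: bystander: loose jar 60 mm across, 85 high; origin at the centre of its underside
- brush: bystander: loose hand brush lying flat along its x axis

How it is judged:
By the outcome, as a careful person would: the job done as asked, in the order asked, and still so for the second after the job is handed in, with the robot touching nothing.
It also fails if it takes over 72 s, if anything falls off the work surface, if the arm or the gripper's body presses on something with over 40 N, if the wrist force passes 120 N, or if a joint passes its speed limit or range.

## Robot

A 6-joint arm with a two-finger parallel gripper is mounted at the origin on the work surface. World frame = base frame: x ahead of the robot, y to its left, z up, the work surface at z = 0. Lengths are in m, angles in rad, forces in N, time in s.
With the tool pointing down it reaches from about 0.25 to 0.775 m from the base axis. Payload 4 kg.
Tool frame: the origin (TCP) lies at the very end of the fingers, on their centre line; the grasp point (between the pads) lies 19 mm behind it; z points along the fingers, y is the direction in which the jaws open and shut (so a half turn about z gives the same grasp; the last joint's range is limited). The gripper opens to 94 mm and grips with 3 to 60 N. Pads are 16 mm wide; open, the fingers measure 119 mm over their backs; the gripper's body (75 mm by 177 mm) begins 78 mm behind the grasp point.
Start: joints at [-1.354, 0.087, 1.371, -0, 1.684, -0.103], TCP at [0.173, -0.522, 0.206] pointing down, gripper open.
Joint ranges: [-3.1, 3.1], [-0.76, 2.03], [0.27, 2.55], [-1.08, 4.22], [0.17, 2.65], [-2.57, 2.57]. Speed limits (rad/s): [2.79, 2.79, 3.14, 3.14, 3.14, 3.14].

## Interface

Orientations are given as [roll, pitch, yaw] about the fixed x, y, z axes, in that order (R = Rz(yaw) Ry(pitch) Rx(roll)).
In Python, from bench import robot, cams, models gives the robot as it stands.
- The arm moves only by the tool step_arm, never from a script. Its argument "series" is a list of rows, each a list of 5 numbers: the gripper command: -1 is shut, 1 is fully open, values between are in proportion, then the shift along the tool's x, y, z in mm, then the turn about the tool's z in degrees. A call has 1 to 20 rows; each row is the pose to reach, as a shift and turn from the pose commanded when the call began, along the tool's axes at that moment; what a row does not reach only later rows make up. A row lasts 1/8 s, in which the tool goes at most 62.5 mm and 10.7 degrees, less where a joint would pass 70% of its speed; a pose out of reach is approached as far as the arm can. A call with a gripper value outside its range is refused whole. The fingers move at their own pace and stop on an object; the grip force is fixed at half the most. Time passes only in rows, so rows that repeat a pose let the fingers close. It gives the time, the measured TCP pose, the force and the opening at its end, in the units of the state.
- robot.get_obs(): the state, without advancing time (a new reading comes with each control period).
- cams.snapshot(name): name is "scene" or "side" or "wrist"; returns a dict with "pixels" (480x640x3 uint8, red, green, blue), "fov_y" (degrees; the focal length in pixels is half the picture's height over the tangent of half this angle, whatever the lens; pixels are square), "cx", "cy" (the principal point, pixels), "R" (3x3) and "t" (3): a world point X has camera coordinates R X + t. Camera axes: x right, y down, z forward; pixel columns grow to the right and rows downward; lengths in m; the calibration is good to about 2 mm. A picture is of the moment at which its call begins. There is no depth.
- robot.close_job(): hands the job in, once; it reports no verdict.
Trained networks look in a picture, given as the dict that the camera call returned (one of the last four; its "shot" number tells which), for a name from the list of things; names that differ only in an ending like _2 or _b are one class to them, and where a whole thing is asked for, a point or a joint stands for the part that bears it (a point fixed in the world has none). Each returns a list of dicts, best first, with "p" (0 to 1); they miss things now and then, are a little off and sometimes report something else, mostly with a low value. They report only what shows in the picture. A call takes as long as a camera call.
- models.find_in(picture, label): "position" ([x, y, z] in m, in world coordinates, good to about 4 mm: the middle of the surface that is visible of it).
- models.pinpoint(picture, label): "position" ([x, y, z] in m, in world coordinates, good to about 4 mm: a listed point, or the origin of a listed thing).
The state is a dict: "time": time; "joint_positions": joint angles; "qvel": joint speeds; "joint_torque": joint torques, N m; "tool_pos": TCP position; "ee_rot": TCP orientation; "wrist_force": force on the tool from outside, world axes, zero at the start; "wrist_torque": the same for the moment, N m; "width": finger opening in m.
Only numpy, scipy, OpenCV 4.12 (cv2) and the standard library are available. Lean on these libraries where they do the work, as an engineer would, in place of code of your own. Each camera call takes 0.05 s, during which the arm holds its last target. There are 200 camera calls.

## Working session

There is one attempt and no reset: what is moved stays moved. The work goes in short steps, Python scripts to look and compute and a tool call to move; the robot and the scene stay as the last step left them, time stands still between calls to the robot, and variables do not carry over. Pictures are saved under pics/ and viewed, about 8 in all and at most 12, crops included, and the job is handed in when it is done.

Besides the shell and the picture viewer there is one more tool, called as a command line: name --pt "numbers of a row" for each row, then --argument value for the rest. step_arm: Moves the arm, as the interface text tells. Its arguments: {"type":"object","properties":{"series":{"type":"array","items":{"type":"array","items":{"type":"number"}}}},"required":["series"]}

```bash
mkdir -p pics; ls; cat > h.py <<'E'
import numpy as np, cv2
from bench import robot, cams, models
def save(p,n): cv2.imwrite('pics/'+n, p["pixels"][:,:,::-1])
def proj(p,X):
    f=240/np.tan(np.radians(p["fov_y"])/2); c=np.array(p["R"])@np.array(X)+np.array(p["t"]); return [round(float(f*c[0]/c[2]+p["cx"]),1),round(float(f*c[1]/c[2]+p["cy"]),1)]
E
python3 - <<'E'
from h import *
o=robot.get_obs(); print({k:np.round(v,3).tolist() for k,v in o.items()})
for n in ["scene","side"]:
    p=cams.snapshot(n); save(p,n+'0.png'); print(n,p.keys())
    for l in ["rack_hole0","rack_hole1","rack_hole2","rack_hole3","rack_hole4","rack","tube_a","holder","tape","carton","jar","brush"]:
        print(l,[(np.round(d["position"],3).tolist(),round(d["p"],2)) for d in models.pinpoint(p,l)][:4])
E
```

```text
pics
{'time': 0.0, 'joint_positions': [-1.354, 0.088, 1.372, -0.0, 1.684, -0.103], 'qvel': [0.001, 0.0, 0.001, -0.001, -0.001, 0.001], 'joint_torque': [0.001, -34.019, -30.242, 0.072, 0.033, -0.0], 'tool_pos': [0.173, -0.522, 0.204], 'ee_rot': [-3.139, -0.0, 0.32], 'wrist_force': [0.759, -0.636, 0.14], 'wrist_torque': [-0.022, 0.021, 0.002], 'width': 0.094}
scene dict_keys(['pixels', 'fov_y', 'cx', 'cy', 'R', 't', 'shot'])
rack_hole0 [([0.564, 0.179, 0.103], 0.91), ([0.563, -0.02, 0.105], 0.88), ([0.558, 0.248, 0.095], 0.81), ([0.566, 0.047, 0.101], 0.61)]
rack_hole1 [([0.564, 0.179, 0.103], 0.91), ([0.563, -0.02, 0.105], 0.88), ([0.558, 0.248, 0.095], 0.81), ([0.566, 0.047, 0.101], 0.61)]
rack_hole2 [([0.564, 0.179, 0.103], 0.91), ([0.563, -0.02, 0.105], 0.88), ([0.558, 0.248, 0.095], 0.81), ([0.566, 0.047, 0.101], 0.61)]
rack_hole3 [([0.564, 0.179, 0.103], 0.91), ([0.563, -0.02, 0.105], 0.88), ([0.558, 0.248, 0.095], 0.81), ([0.566, 0.047, 0.101], 0.61)]
rack_hole4 [([0.564, 0.179, 0.103], 0.91), ([0.563, -0.02, 0.105], 0.88), ([0.558, 0.248, 0.095], 0.81), ([0.566, 0.047, 0.101], 
[... 731 characters left out ...]
], 0.96), ([0.56, 0.18, 0.094], 0.94), ([0.558, 0.246, 0.097], 0.58)]
rack_hole3 [([0.563, 0.05, 0.103], 0.98), ([0.564, 0.116, 0.102], 0.96), ([0.56, 0.18, 0.094], 0.94), ([0.558, 0.246, 0.097], 0.58)]
rack_hole4 [([0.563, 0.05, 0.103], 0.98), ([0.564, 0.116, 0.102], 0.96), ([0.56, 0.18, 0.094], 0.94), ([0.558, 0.246, 0.097], 0.58)]
rack [([0.543, -0.29, -0.003], 0.2)]
tube_a [([0.567, -0.306, 0.039], 0.96), ([0.566, 0.112, 0.074], 0.72), ([0.57, 0.112, -0.001], 0.72)]
holder [([0.541, -0.289, -0.003], 0.7), ([0.564, 0.117, 0.102], 0.66)]
tape [([0.392, -0.064, 0.002], 0.93)]
carton []
jar [([0.702, -0.278, 0.002], 0.94)]
brush [([0.404, 0.327, -0.001], 0.67), ([0.565, 0.111, 0.074], 0.34)]
```

View pics/scene0.png

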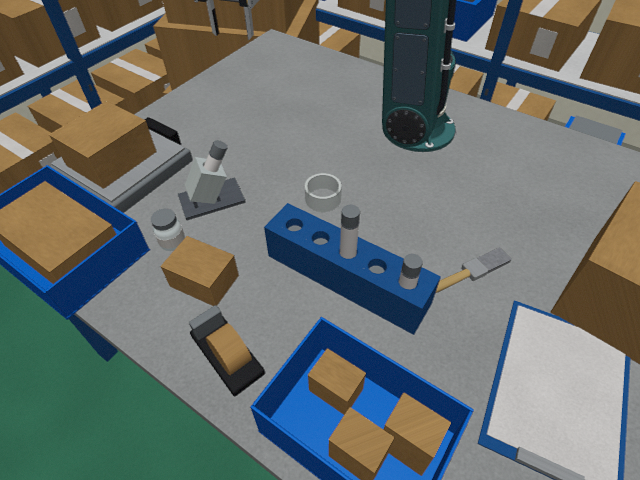

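View pics/side0.png

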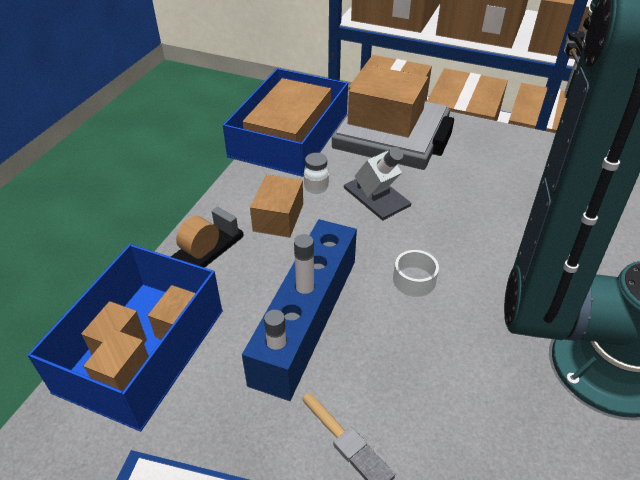

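Scene view: tube_a is proud in the middle well at (348,230), tube_c is home at (410,270), and the free wells are at (293,225), (320,238) and (377,266). The leaning tube_b is at (215,155). The side view agrees, with tube_a at (303,265) in well 2. The tool can only stay pointing down, so tube_b will have to be pivoted upright in the jaws.

```bash
cat >> h.py <<'E'
def go(x,y,z,yawdeg):
    "print shift/turn for step_arm from the measured pose to a world target"
    o=robot.get_obs(); yaw=o["ee_rot"][2]; c,s=np.cos(yaw),np.sin(yaw)
    d=np.array([x,y,z])-o["tool_pos"]; t=-(yawdeg-np.degrees(yaw)); t=(t+180)%360-180
    print("shift mm",np.round([1e3*(c*d[0]+s*d[1]),1e3*(s*d[0]-c*d[1]),-1e3*d[2]],1),"turn",round(t,1))
def st():
    o=robot.get_obs(); print(round(o["time"],2),np.round(o["tool_pos"],4),np.round(np.degrees(o["ee_rot"]),2),"F",np.round(o["wrist_force"],1),"w",round(o["width"],4),"q",np.round(o["joint_positions"],2))
E
python3 -c "
from h import *
go(.48,-.25,.38,90)"
```

```text
shift mm [ 377.1 -161.8 -174.5] turn -71.7
```

step_arm --pt "0.3 0 0 -60 0" --pt "0.3 0 0 -120 0" --pt "0.3 50 -20 -175 -10" --pt "0.3 100 -40 -175 -20" --pt "0.3 150 -60 -175 -30" --pt "0.3 200 -85 -175 -40" --pt "0.3 250 -105 -175 -50" --pt "0.3 300 -130 -175 -60" --pt "0.3 350 -150 -175 -70" --pt "0.3 377 -162 -175 -72" --pt "0.3 377 -162 -175 -72" --pt "0.3 377 -162 -175 -72"

```text
time: 2.8
tool_pos: [0.4795, -0.2502, 0.3805]
ee_rot: [-3.141, 0.0, 1.576]
wrist_force: [1.4, -0.6, -0.6]
width: 0.0612
```

```bash
python3 - <<'E'
from h import *
st(); p=cams.snapshot("wrist"); save(p,"w1.png")
R=np.array(p["R"]);print("cam at",-R.T@np.array(p["t"]),"fwd",R[2])
for l in ["tube_b","holder","rack_hole0"]: print(l,[(np.round(d["position"],3).tolist(),round(d["p"],2)) for d in models.pinpoint(p,l)][:4])
print([(np.round(d["position"],3).tolist(),round(d["p"],2)) for d in models.find_in(p,"tube_b")])
go(.50,.10,.38,90)
E
```

```text
2.8 [ 0.4795 -0.2502  0.3805] [-1.7998e+02  3.0000e-02  9.0280e+01] F [ 1.4 -0.6 -0.6] w 0.0612 q [-0.59  0.1   1.01 -0.    2.03 -0.59]
cam at [ 0.47838665 -0.17469028  0.55960031] fwd [ 0.00213197 -0.25842049 -0.96603018]
tube_b [([0.57, -0.309, 0.038], 0.91)]
holder [([0.541, -0.289, 0.003], 0.68)]
rack_hole0 [([0.57, -0.02, 0.099], 0.81)]
[([0.522, -0.275, 0.156], 0.69)]
shift mm [350.5  22.1   0.7] turn 0.2
```

View pics/w1.png

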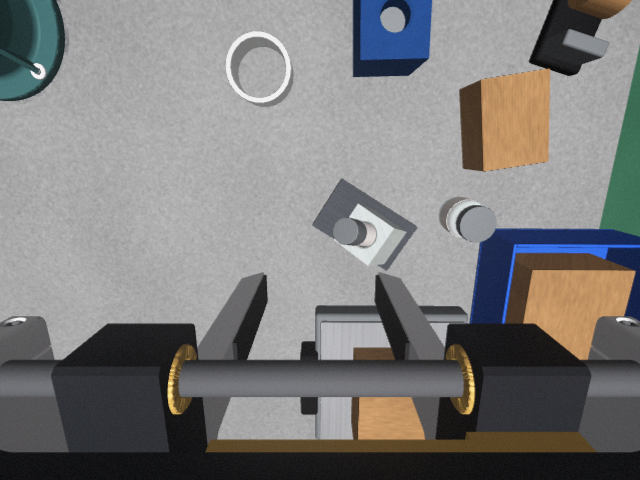

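The wrist view shows the holder's foot corners at about (343,179), (417,228) and (313,222). tube_b's cap is at (348,232), leaning up and left in the image (world -x,+y). Next I go over the rack.

step_arm --pt "0.3 60 4 0 0" --pt "0.3 120 8 0 0" --pt "0.3 180 12 0 0" --pt "0.3 240 16 0 0" --pt "0.3 290 20 0 0" --pt "0.3 290 22 0 0" --pt "0.3 290 22 0 0"

```text
time: 3.92
tool_pos: [0.5003, 0.0395, 0.3804]
ee_rot: [-3.142, 0.001, 1.576]
wrist_force: [0.3, 0.2, -0.2]
width: 0.0611
```

```bash
cat >> h.py <<'E'
def ray(p,u,v,z):
    f=240/np.tan(np.radians(p["fov_y"])/2); R=np.array(p["R"]); c=-R.T@np.array(p["t"]); d=R.T@np.array([(u-p["cx"])/f,(v-p["cy"])/f,1]); return c+d*(z-c[2])/d[2]
E
python3 - <<'E'
from h import *
st(); p=cams.snapshot("wrist"); save(p,"w2.png")
for l in ["tube_a","rack","rack_hole0"]: print(l,[(np.round(d["position"],3).tolist(),round(d["p"],2)) for d in models.pinpoint(p,l)][:5])
# blue top-face edges
im=p["pixels"].astype(int); hsv=cv2.cvtColor(p["pixels"],cv2.COLOR_RGB2HSV)
m=((hsv[...,0]>100)&(hsv[...,0]<125)&(hsv[...,1]>140)).astype(np.uint8)
for v in range(20,420,40):
    c=np.where(m[v])[0]
    if len(c): print(v,c.min(),c.max(),im[v,c.min()+3],np.round(ray(p,c.min(),v,.1)[:2],4))
E
```

```text
3.92 [0.5003 0.0395 0.3804] [-1.800e+02  5.000e-02  9.027e+01] F [ 0.3  0.2 -0.2] w 0.0611 q [-0.03  0.01  1.1  -0.    2.03 -0.04]
tube_a [([0.557, 0.245, 0.022], 0.78), ([0.572, -0.31, 0.037], 0.71), ([0.561, 0.116, 0.08], 0.59)]
rack [([0.568, 0.111, 0.002], 0.86)]
rack_hole0 [([0.564, 0.182, 0.101], 0.97), ([0.564, 0.047, 0.1], 0.83), ([0.559, 0.248, 0.1], 0.82), ([0.57, -0.018, 0.098], 0.81), ([0.56, 0.116, 0.1], 0.69)]
20 334 639 [ 50  90 160] [0.5144 0.2651]
60 335 639 [ 50  90 160] [0.5163 0.222 ]
100 336 639 [ 53  91 160] [0.5183 0.1764]
140 337 401 [ 48  86 155] [0.5205 0.1282]
180 337 399 [ 52  88 157] [0.5214 0.0771]
220 338 398 [ 55  94 161] [0.5238 0.0229]
260 338 397 [ 54  91 161] [ 0.5249 -0.0348]
```

View pics/w2.png

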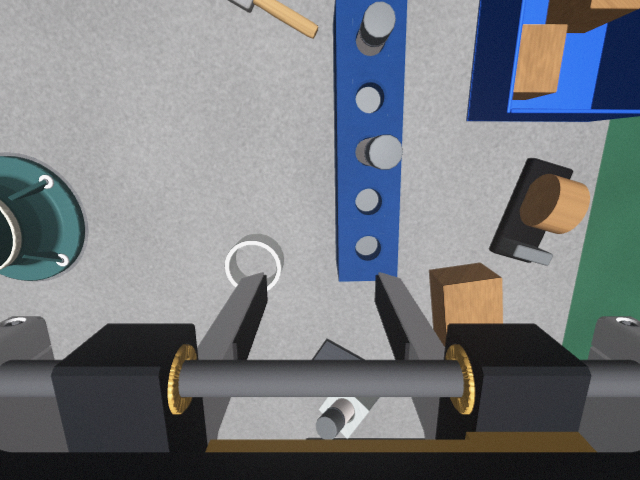

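Wrist view: wells at (368,246), (368,200), (tube_a at 380,152), (368,99) and tube_c at (376,25). The rack's left edge gives a yaw of about 2°. Now I grasp tube_a.

```bash
python3 -c "
from h import *
go(.563,.114,.260,92); go(.563,.114,.167,92)"
```

```text
shift mm [ 75.   63.  120.4] turn -1.8
shift mm [ 75.   63.  213.4] turn -1.8
```

step_arm --pt "0.6 40 35 0 -2" --pt "0.6 75 63 40 -2" --pt "0.6 75 63 80 -2" --pt "0.6 75 63 120 -2" --pt "0.6 75 63 150 -2" --pt "0.6 75 63 180 -2" --pt "0.6 75 63 200 -2" --pt "0.6 75 63 213 -2" --pt "0.6 75 63 213 -2" --pt "-1 75 63 213 -2" --pt "-1 75 63 213 -2" --pt "-1 75 63 213 -2" --pt "-1 75 63 213 -2" --pt "-1 75 63 213 -2"

```text
time: 5.88
tool_pos: [0.563, 0.1157, 0.1677]
ee_rot: [3.141, 0.0, 1.611]
wrist_force: [-0.5, 0.4, 0.4]
width: 0.0335
```

```bash
python3 - <<'E'
from h import *
st(); p=cams.snapshot("scene"); save(p,"s1.png")
cv2.imwrite("pics/s1c.png",cv2.resize(p["pixels"][120:360,220:460,::-1],None,fx=2.5,fy=2.5))
E
```

```text
5.88 [0.563  0.1157 0.1677] [179.96   0.    92.33] F [-0.5  0.4  0.4] w 0.0335 q [ 0.1   0.15  1.37 -0.    1.62  0.06]
```

View pics/s1c.png

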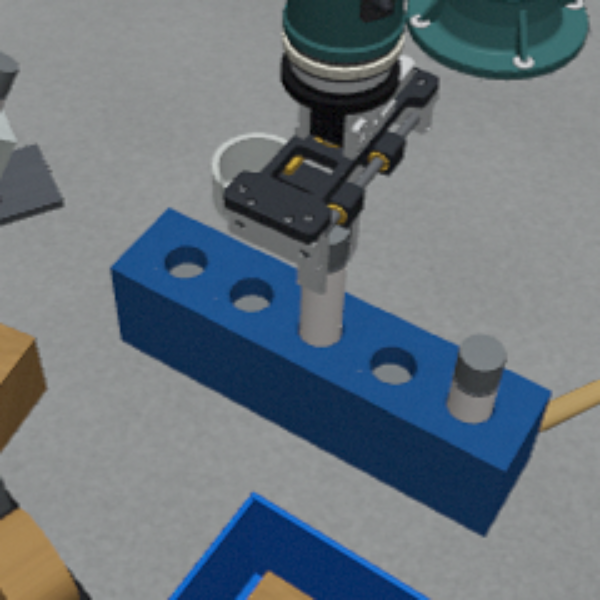

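Gripped: the fingers are on the cap end, width 33.5 mm, with little side force. I lift it and move 66 mm along the rack to well 3.

step_arm --pt "-1 0 0 -25 0" --pt "-1 0 0 -50 0" --pt "-1 30 0 -50 0" --pt "-1 60 0 -50 0" --pt "-1 66 0 -50 0" --pt "-1 66 0 -50 0" --pt "-1 66 0 -30 0" --pt "-1 66 0 -18 0" --pt "-1 66 0 -10 0" --pt "-1 66 0 -10 0"

```text
time: 7.18
tool_pos: [0.56, 0.1811, 0.1767]
ee_rot: [-3.141, 0.0, 1.611]
wrist_force: [-0.0, 1.1, -2.5]
width: 0.0336
```

```bash
python3 -c "
from h import *
st()"
```

```text
7.17 [0.56   0.1811 0.1767] [-1.7994e+02  3.0000e-02  9.2290e+01] F [-0.   1.1 -2.5] w 0.0336 q [ 0.22  0.18  1.32 -0.    1.64  0.18]
```

It is entering cleanly. Next I push down slowly past the possible stop.

step_arm --pt "-1 0 0 6 0" --pt "-1 0 0 12 0" --pt "-1 0 0 17 0" --pt "-1 0 0 21 0" --pt "-1 0 0 24 0" --pt "-1 0 0 26 0" --pt "-1 0 0 27 0"

```text
time: 8.05
tool_pos: [0.5604, 0.1817, 0.1536]
ee_rot: [3.139, -0.0, 1.611]
wrist_force: [-4.6, -1.1, 14.3]
width: 0.0335
```

It stopped hard at about 38 mm depth (14 N, TCP 4 mm short), so well 3 is the blocked one. I pull it out and go to well 1.

step_arm --pt "-1 0 0 -10 0" --pt "-1 0 0 -35 0" --pt "-1 0 0 -65 0" --pt "-1 0 0 -65 0" --pt "-1 -45 0 -65 0" --pt "-1 -90 0 -65 0" --pt "-1 -125 0 -65 0" --pt "-1 -132 0 -65 0" --pt "-1 -132 0 -65 0" --pt "-1 -132 0 -65 0" --pt "-1 -132 0 -45 0" --pt "-1 -132 0 -25 0" --pt "-1 -132 0 -17 0" --pt "-1 -132 0 -17 0"

```text
time: 9.8
tool_pos: [0.5653, 0.0505, 0.1672]
ee_rot: [-3.141, -0.0, 1.612]
wrist_force: [-0.5, 0.3, -1.2]
width: 0.0333
```

```bash
python3 - <<'E'
from h import *
st(); p=cams.snapshot("scene"); save(p,"s2.png")
cv2.imwrite("pics/s2c.png",cv2.resize(p["pixels"][120:360,220:460,::-1],None,fx=2.5,fy=2.5))
E
```

```text
9.8 [0.5653 0.0505 0.1672] [-1.7997e+02 -1.0000e-02  9.2390e+01] F [-0.5  0.3 -1.2] w 0.0333 q [-0.01  0.14  1.39  0.    1.61 -0.05]
```

View pics/s2c.png

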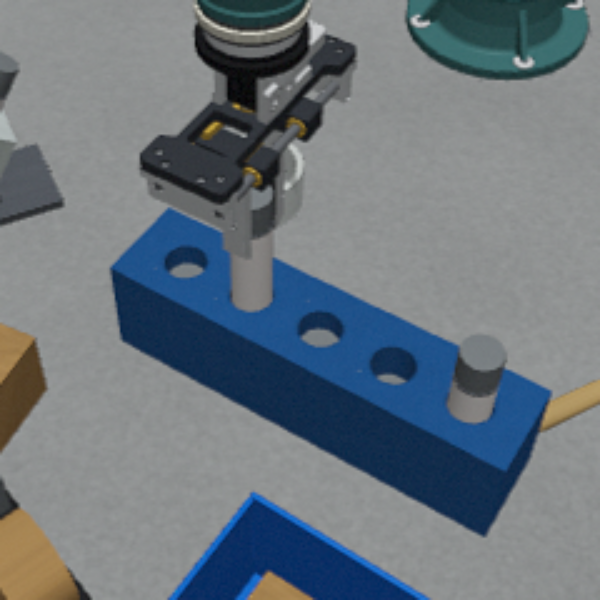

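It is in well 1, near the floor.

step_arm --pt "-1 0 0 6 0" --pt "-1 0 0 12 0" --pt "-1 0 0 17 0" --pt "-1 0 0 20 0"

```text
time: 10.35
tool_pos: [0.5661, 0.0499, 0.1477]
ee_rot: [3.14, -0.0, 1.611]
wrist_force: [0.7, 1.2, 3.7]
width: 0.033
```

Past the stop depth at 3.7 N, so this well is good. I go on to the bottom.

step_arm --pt "-1 0 0 7 0" --pt "-1 0 0 14 0" --pt "-1 0 0 21 0" --pt "-1 0 0 27 0" --pt "-1 0 0 31 0" --pt "-1 0 0 33 0" --pt "-1 0 0 35 0" --pt "-1 0 0 37 0" --pt "-1 0 0 38 0"

```text
time: 11.48
tool_pos: [0.5661, 0.0497, 0.1135]
ee_rot: [3.138, 0.0, 1.611]
wrist_force: [-2.6, 1.2, 19.0]
width: 0.0333
```

It is bottomed at the expected height (19 N, TCP z 0.1135). I release it and rise.

step_arm --pt "-1 0 0 -1 0" --pt "0.6 0 0 -1 0" --pt "0.6 0 0 -1 0" --pt "0.6 0 0 -1 0" --pt "0.6 0 0 -40 0" --pt "0.6 0 0 -90 0" --pt "0.6 0 0 -150 0" --pt "0.6 0 0 -200 0" --pt "0.6 0 0 -240 0" --pt "0.6 0 0 -240 0"

```text
time: 12.72
tool_pos: [0.5664, 0.0496, 0.3532]
ee_rot: [3.135, 0.001, 1.611]
wrist_force: [0.3, 0.1, 0.0]
width: 0.0754
```

```bash
python3 - <<'E'
from h import *
st()
for n in ["scene","side","wrist"]:
    p=cams.snapshot(n); save(p,n+"3.png")
    for l in ["tube_a","holder"]: print(n,l,[(np.round(d["position"],3).tolist(),round(d["p"],2)) for d in models.pinpoint(p,l)][:5])
    print(" find",[(np.round(d["position"],3).tolist(),round(d["p"],2)) for d in models.find_in(p,"tube_b")])
    # project hypothetical tube_b axis/holder
    print(proj(p,[.57,-.309,.038]))
go(.50,-.26,.34,57)
E
```

```text
12.72 [0.5664 0.0496 0.3532] [1.7961e+02 4.0000e-02 9.2310e+01] F [0.3 0.1 0. ] w 0.0754 q [-0.01  0.14  1.02 -0.    1.97 -0.05]
scene tube_a []
scene holder [([0.542, -0.29, 0.001], 0.85)]
 find [([0.574, 0.051, 0.141], 0.78), ([0.569, 0.247, 0.149], 0.77), ([0.532, -0.269, 0.142], 0.75), ([0.388, 0.333, 0.014], 0.55)]
[199.1, 190.7]
side tube_a [([0.566, -0.306, 0.04], 0.68)]
side holder [([0.541, -0.294, -0.001], 0.73)]
 find [([0.554, 0.256, 0.145], 0.92), ([0.521, -0.268, 0.142], 0.91), ([0.563, 0.058, 0.14], 0.68), ([0.545, 0.163, 0.096], 0.66)]
[371.0, 179.9]
wrist tube_a [([0.566, 0.051, 0.023], 0.86), ([0.559, 0.245, 0.022], 0.64)]
wrist holder [([0.542, -0.29, 0.002], 0.83)]
 find [([0.565, 0.054, 0.165], 0.81), ([0.535, -0.268, 0.126], 0.65)]
[315.5, 412.5]
shift mm [-306.8  -77.9    9.2] turn 35.3
```

Tube_a now reads as home (foot z ≈ 0.023, same as tube_c). Now to the holder, with the jaws square to the lean (yaw about 147°).

```bash
python3 -c "
from h import *
go(.522,-.277,.30,147)"
```

```text
shift mm [-324.7  -56.6   49.2] turn -54.7
```

step_arm --pt "0.6 -50 -9 0 -8" --pt "0.6 -100 -18 0 -16" --pt "0.6 -150 -27 0 -24" --pt "0.6 -200 -36 0 -32" --pt "0.6 -250 -45 0 -40" --pt "0.6 -300 -52 20 -48" --pt "0.6 -325 -57 49 -55" --pt "0.6 -325 -57 49 -55" --pt "0.6 -325 -57 49 -55"

```text
time: 14.45
tool_pos: [0.5221, -0.2766, 0.3016]
ee_rot: [3.141, 0.001, 2.57]
wrist_force: [0.5, -0.5, -0.5]
width: 0.0753
```

```bash
python3 - <<'E'
from h import *
st(); p=cams.snapshot("wrist"); save(p,"w4.png")
for l in ["tube_b","holder"]: print(l,[(np.round(d["position"],3).tolist(),round(d["p"],2)) for d in models.pinpoint(p,l)][:5])
F=np.array([.568,-.307,.038]); im=p["pixels"][:,:,::-1].copy()
for th in (147,):
    t=np.radians(th); u=np.array([.5*np.cos(t),.5*np.sin(t),.866]); v=np.array([-np.sin(t),np.cos(t),0]); w=np.cross(u,v)
    for s in (.11,.14):
        for a in np.linspace(0,2*np.pi,40): 
            q=proj(p,F+s*u+.017*(np.cos(a)*v+np.sin(a)*w)); cv2.circle(im,(int(q[0]),int(q[1])),0,(0,0,255),-1)
    print(proj(p,F+.14*u),proj(p,F+.075*u))
cv2.imwrite("pics/w4m.png",im)
E
```

```text
14.45 [ 0.5221 -0.2766  0.3016] [1.7997e+02 7.0000e-02 1.4728e+02] F [ 0.5 -0.5 -0.5] w 0.0753 q [-0.58  0.18  1.08  0.    1.88 -1.58]
tube_b [([0.569, -0.308, 0.037], 0.69)]
holder []
[319.9, 216.1] [319.8, 234.9]
```

View pics/w4m.png

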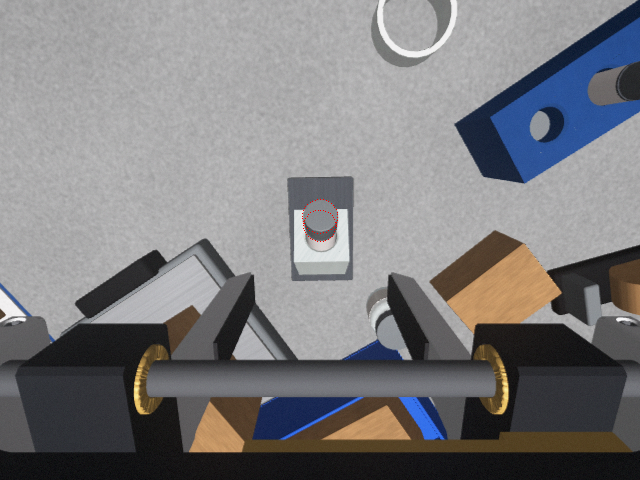

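The red overlay of the estimated cap (320,218) sits right on the real cap, and the holder is square in this view. Now down and grip.

step_arm --pt "0.6 0 0 50 0" --pt "0.6 0 0 100 0" --pt "0.6 0 0 145 0" --pt "0.6 0 0 170 0" --pt "0.6 0 0 188 0" --pt "0.6 0 0 188 0" --pt "-1 0 0 188 0" --pt "-1 0 0 188 0" --pt "-1 0 0 188 0" --pt "-1 0 0 188 0" --pt "-1 0 0 188 0"

```text
time: 15.98
tool_pos: [0.5219, -0.2774, 0.1128]
ee_rot: [3.141, 0.001, 2.571]
wrist_force: [-0.0, 0.4, -0.1]
width: 0.0335
```

Gripped. Pulling out along the axis at 30°.

step_arm --pt "-1 5 0 -8.7 0" --pt "-1 15 0 -26 0" --pt "-1 25 0 -43.3 0" --pt "-1 35 0 -60.6 0" --pt "-1 45 0 -78 0" --pt "-1 55 0 -95.3 0" --pt "-1 60 0 -150 0" --pt "-1 60 0 -190 0" --pt "-1 60 0 -190 0"

```text
time: 17.1
tool_pos: [0.4719, -0.2454, 0.3075]
ee_rot: [-3.141, 0.009, 2.571]
wrist_force: [-0.3, -0.1, -1.8]
width: 0.0333
```

```bash
python3 - <<'E'
from h import *
st(); 
for n in ["side"]:
    p=cams.snapshot(n); save(p,n+"5.png"); cv2.imwrite("pics/side5c.png",cv2.resize(p["pixels"][20:260,280:520,::-1],None,fx=2.5,fy=2.5))
    print([(np.round(d["position"],3).tolist(),round(d["p"],2)) for d in models.pinpoint(p,"tube_b")])
E
```

```text
17.1 [ 0.4719 -0.2454  0.3075] [-179.99    0.5   147.33] F [-0.3 -0.1 -1.8] w 0.0333 q [-0.59  0.04  1.22 -0.    1.87 -1.59]
[([0.516, -0.275, 0.234], 0.74)]
```

View pics/side5c.png

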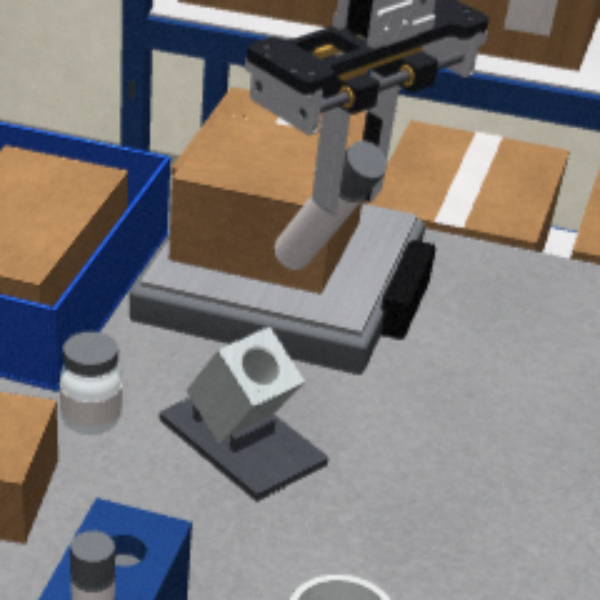

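Tube_b is out and still tilted 30° in the jaws, with its foot at crop (295,250) and the holder empty. I will pivot it upright by pushing its foot against the rack's fixed -x face.

```bash
python3 -c "
from h import *
go(.440,0,.136,182)"
```

```text
shift mm [158.1 189.3 166.1] turn -34.7
```

step_arm --pt "-1 30 38 0 -7" --pt "-1 60 76 0 -14" --pt "-1 95 114 0 -21" --pt "-1 130 152 0 -28" --pt "-1 158 189 0 -35" --pt "-1 158 189 0 -35" --pt "-1 158 189 60 -35" --pt "-1 158 189 120 -35" --pt "-1 158 189 166 -35" --pt "-1 158 189 166 -35" --pt "-1 158 189 166 -35"

```text
time: 18.58
tool_pos: [0.441, -0.0013, 0.1377]
ee_rot: [-3.141, 0.001, -3.102]
wrist_force: [0.6, -0.1, -1.0]
width: 0.0335
```

```bash
python3 - <<'E'
from h import *
st(); go(.509,0,.136,182)
p=cams.snapshot("side"); save(p,"side6.png"); cv2.imwrite("pics/side6c.png",cv2.resize(p["pixels"][160:400,240:480,::-1],None,fx=2.5,fy=2.5))
print([(np.round(d["position"],3).tolist(),round(d["p"],2)) for d in models.pinpoint(p,"tube_b")])
E
```

```text
18.57 [ 0.441  -0.0013  0.1377] [-1.7997e+02  8.0000e-02 -1.7775e+02] F [ 0.6 -0.1 -1. ] w 0.0335 q [-0.13 -0.14  1.72 -0.    1.55 -1.74]
shift mm [-68.   -1.4   1.7] turn 0.3
[([0.495, 0.002, 0.066], 0.61)]
```

View pics/side6c.png

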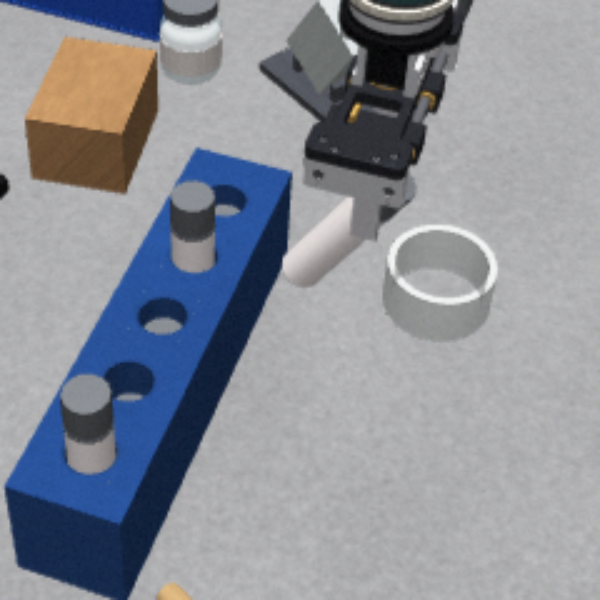

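The tube's foot at crop (300,272) faces the rack wall at (290,250), and the tape is clear. Now I push, watching the force.

step_arm --pt "-1 -12 0 0 0" --pt "-1 -20 0 0 0" --pt "-1 -26 0 0 0" --pt "-1 -32 0 0 0"

```text
time: 19.18
tool_pos: [0.4701, 0.0008, 0.1364]
ee_rot: [3.141, -0.007, -3.101]
wrist_force: [-6.6, 0.7, 2.2]
width: 0.0336
```

Low force (6.6 N), so it is pivoting. Continuing.

step_arm --pt "-1 -6 0 0 0" --pt "-1 -12 0 0 0" --pt "-1 -18 0 0 0" --pt "-1 -24 0 0 0" --pt "-1 -30 0 0 0" --pt "-1 -34 0 0 0" --pt "-1 -36 0 0 0" --pt "-1 -36 0 0 0"

```text
time: 20.18
tool_pos: [0.5069, 0.0022, 0.1363]
ee_rot: [-3.142, -0.005, -3.101]
wrist_force: [-4.7, -1.1, 1.7]
width: 0.0335
```

```bash
python3 - <<'E'
from h import *
st()
p=cams.snapshot("side"); save(p,"side7.png"); cv2.imwrite("pics/side7c.png",cv2.resize(p["pixels"][160:340,300:480,::-1],None,fx=3.3,fy=3.3,interpolation=2))
G=robot.get_obs()["tool_pos"]; print("vertical line px",proj(p,G+[0,0,.019]),proj(p,G+[0,0,.019-.11]))
print([(np.round(d["position"],3).tolist(),round(d["p"],2)) for d in models.pinpoint(p,"tube_b")])
E
```

```text
20.18 [0.5069 0.0022 0.1363] [-180.     -0.28 -177.66] F [-4.7 -1.1  1.7] w 0.0335 q [-0.11  0.02  1.58 -0.    1.55 -1.72]
vertical line px [353.7, 233.7] [351.4, 273.0]
[([0.505, -0.0, 0.049], 0.57), ([0.403, 0.321, -0.003], 0.26)]
```

View pics/side7c.png

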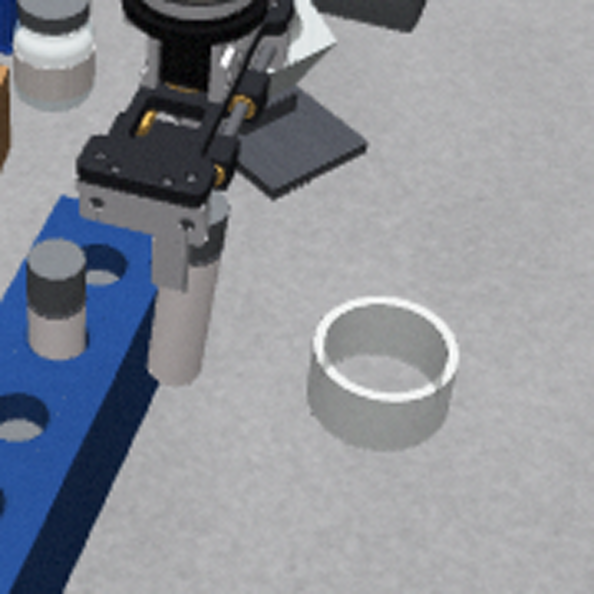

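The tube (bottom at crop (176,378), cap (210,215)) still leans several degrees. I push further and measure the tilt from its edges.

step_arm --pt "-1 -5 0 0 0" --pt "-1 -9 0 0 0" --pt "-1 -12 0 0 0" --pt "-1 -12 0 0 0"

```text
time: 20.78
tool_pos: [0.5183, 0.0025, 0.1365]
ee_rot: [-3.141, -0.006, -3.101]
wrist_force: [-7.9, -1.0, 2.3]
width: 0.0326
```

```bash
cat >> h.py <<'E'
def tilt(p,G,rows,debug=False):
    "tube axis in plane y=G.y from the tube's left/right edges in the side picture"
    hsv=cv2.cvtColor(p["pixels"],cv2.COLOR_RGB2HSV).astype(int); im=p["pixels"].astype(int)
    f=240/np.tan(np.radians(p["fov_y"])/2); R=np.array(p["R"]); c=-R.T@np.array(p["t"]); pts=[]
    for v in rows:
        x=proj(p,G)[0]; m=(im[v,:,0]-im[v,:,2]>5)&(im[v].sum(1)>280)  # warm white body
        k=[u for u in range(int(x)-25,int(x)+25) if m[u]]
        if debug: print(v,k[0] if k else None,k[-1] if k else None,len(k))
        if len(k)<8: continue
        d=R.T@np.array([((k[0]+k[-1])/2-p["cx"])/f,(v-p["cy"])/f,1]); pts.append(c+d*(G[1]-c[1])/d[1])
    pts=np.array(pts); a=np.polyfit(pts[:,2],pts[:,0],1); print("tilt deg dx/dz",np.degrees(np.arctan(a[0])),"x at z=.05,.15",np.polyval(a,[.05,.15]))
E
python3 - <<'E'
from h import *
st(); p=cams.snapshot("side"); save(p,"side8.png"); G=robot.get_obs()["tool_pos"]
print(proj(p,G),p["pixels"][262,330:375:3].tolist())
tilt(p,G,range(248,272,2),True)
E
```

```text
20.77 [0.5183 0.0025 0.1365] [-179.98   -0.35 -177.67] F [-7.9 -1.   2.3] w 0.0326 q [-0.1   0.05  1.55 -0.    1.55 -1.72]
[347.6, 239.3] [[41, 83, 158], [42, 83, 155], [42, 82, 156], [44, 83, 157], [15, 30, 58], [122, 121, 119], [146, 139, 142], [155, 149, 150], [152, 148, 148], [145, 142, 141], [132, 127, 127], [166, 168, 171], [178, 180, 180], [179, 181, 182], [175, 176, 178]]
248 347 361 11
250 346 360 13
252 346 360 11
254 347 361 7
256 323 361 8
258 322 360 12
260 322 360 15
262 346 355 6
264 323 360 16
266 323 357 10
268 346 358 11
270 346 358 10
tilt deg dx/dz -13.074715460464406 x at z=.05,.15 [0.52503313 0.50180892]
```

```bash
cat >> h.py <<'E'
def tilt2(p,G,rows):
    im=p["pixels"].astype(int); g=cv2.GaussianBlur(p["pixels"],(3,3),0).astype(int)
    f=240/np.tan(np.radians(p["fov_y"])/2); R=np.array(p["R"]); c=-R.T@np.array(p["t"]); pts=[];E=[]
    for v in rows:
        x=int(proj(p,G)[0]); s=g[v,:,:]; bl=[u for u in range(x-30,x+30) if s[u,2]-s[u,0]>25]; l=bl[-1] if bl else -1
        r=next((u for u in range(max(l,x-5)+6,x+40) if s[u].sum()>480 and s[u,2]>=s[u,0]),-1); E.append((v,l,r))
        d=R.T@np.array([((l+r)/2-p["cx"])/f,(v-p["cy"])/f,1]); pts.append(c+d*(G[1]-c[1])/d[1])
    print(E); pts=np.array(pts); a=np.polyfit(pts[:,2],pts[:,0],1); print("tilt deg dx/dz",np.degrees(np.arctan(a[0])),"x at z=.05,.15",np.polyval(a,[.05,.15]))
E
python3 - <<'E'
from h import *
st(); p=cams.snapshot("side"); G=robot.get_obs()["tool_pos"]
tilt2(p,G,range(248,274,2))
cv2.imwrite("pics/side8c.png",cv2.resize(p["pixels"][190:290,300:400,::-1],None,fx=6,fy=6,interpolation=2))
E
```

```text
20.82 [0.5183 0.0025 0.1365] [-179.98   -0.34 -177.67] F [-7.4  0.   1.1] w 0.0328 q [-0.1   0.05  1.55 -0.    1.55 -1.72]
[(248, 345, 363), (250, 345, 363), (252, 345, 363), (254, 344, 363), (256, 344, 363), (258, 344, 363), (260, 344, 362), (262, 344, 362), (264, 344, 363), (266, 344, 362), (268, 344, 362), (270, 344, 362), (272, 344, 362)]
tilt deg dx/dz 0.5697688783841817 x at z=.05,.15 [0.5038602  0.50485467]
```

View pics/side8c.png

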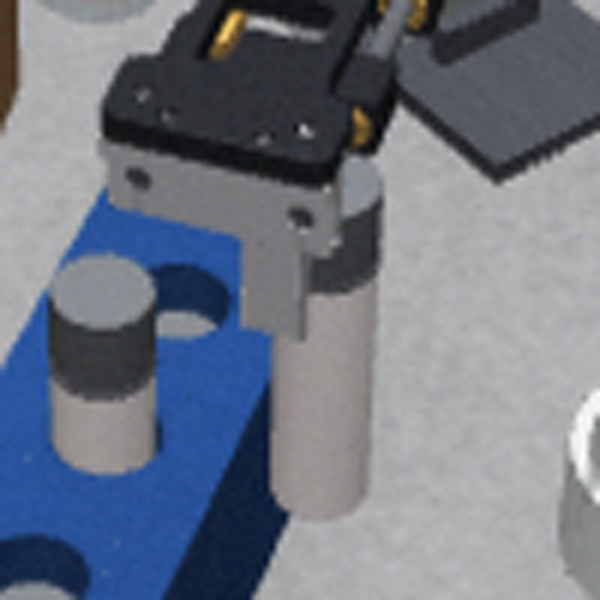

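Now the tube is vertical (0.6°, flush with the wall), but it has slid about 13 mm off the pad centre (width 32.7 mm agrees). I'll back away a little, stand it on the table, and regrip it centred.

step_arm --pt "-1 2 0 0 0" --pt "-1 6 0 0 0" --pt "-1 12 0 0 0" --pt "-1 18 0 0 0" --pt "-1 22 0 0 0" --pt "-1 22 0 6 0" --pt "-1 22 0 14 0" --pt "-1 22 0 22 0" --pt "-1 22 0 30 0" --pt "-1 22 0 34 0" --pt "-1 22 0 34 0"

```text
time: 22.25
tool_pos: [0.4979, 0.0018, 0.1019]
ee_rot: [3.142, -0.001, -3.101]
wrist_force: [-0.3, -0.2, -1.3]
width: 0.0327
```

```bash
python3 - <<'E'
from h import *
st(); p=cams.snapshot("side"); G=robot.get_obs()["tool_pos"]
print([(np.round(d["position"],3).tolist(),round(d["p"],2)) for d in models.pinpoint(p,"tube_b")])
cv2.imwrite("pics/side9c.png",cv2.resize(p["pixels"][190:310,300:420,::-1],None,fx=5,fy=5,interpolation=2))
for z in (0,.01,.02): print(z,proj(p,[G[0]-.013,G[1],z]))
E
```

```text
22.25 [0.4979 0.0018 0.1019] [ 1.8000e+02 -5.0000e-02 -1.7768e+02] F [-0.3 -0.2 -1.3] w 0.0327 q [-0.11  0.02  1.65 -0.    1.47 -1.72]
[([0.485, -0.001, 0.017], 0.77), ([0.541, -0.29, -0.001], 0.19)]
0 [360.4, 290.6]
0.01 [360.7, 287.4]
0.02 [360.9, 284.2]
```

View pics/side9c.png

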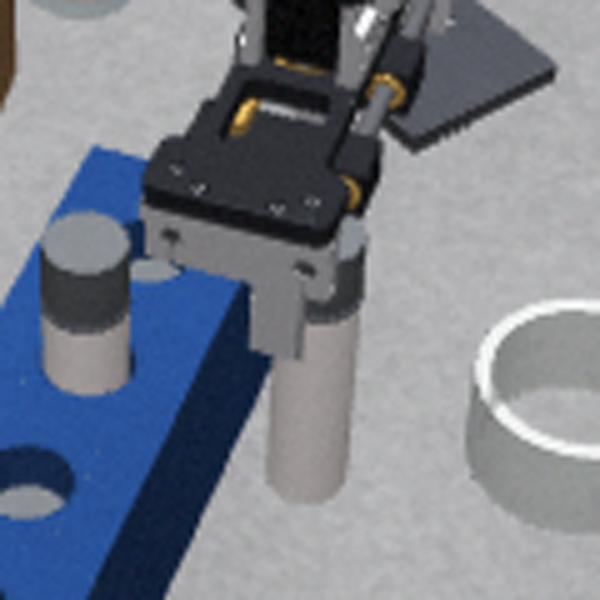

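The tube (crop 310,400) is vertical, with its foot about 15 mm above the table and clear of the tape. That was my 12th picture, so from here I work by numbers. Lowering to contact.

step_arm --pt "-1 0 0 6 0" --pt "-1 0 0 10 0" --pt "-1 0 0 12 0" --pt "-1 0 0 14 0" --pt "-1 0 0 14 0"

```text
time: 22.98
tool_pos: [0.4981, 0.0018, 0.0884]
ee_rot: [-3.142, -0.0, -3.101]
wrist_force: [-0.4, -0.6, -0.9]
width: 0.033
```

step_arm --pt "-1 0 0 1 0" --pt "-1 0 0 2 0" --pt "-1 0 0 3 0" --pt "-1 0 0 3 0"

```text
time: 23.48
tool_pos: [0.4988, 0.0018, 0.088]
ee_rot: [-3.141, 0.002, -3.101]
wrist_force: [-3.4, 0.6, 9.0]
width: 0.0329
```

Contact at 9 N. I relax, release and look where it stands.

step_arm --pt "-1 0 0 -2.5 0" --pt "-1 0 0 -2.5 0" --pt "0.3 0 0 -2.5 0" --pt "0.3 0 0 -2.5 0" --pt "0.3 0 0 -2.5 0" --pt "0.3 0 0 -2.5 0" --pt "0.3 0 0 -2.5 0"

```text
time: 24.35
tool_pos: [0.4982, 0.0018, 0.0879]
ee_rot: [-3.142, -0.0, -3.101]
wrist_force: [0.4, -0.2, -0.3]
width: 0.061
```

```bash
python3 - <<'E'
from h import *
st()
for n in ("side","scene"):
    p=cams.snapshot(n); save(p,n+"10.png")
    for l in ("tube_b","tape"): print(n,l,[(np.round(d["position"],3).tolist(),round(d["p"],2)) for d in models.pinpoint(p,l)])
    if n=="side": tilt2(p,np.array([.486,.002,.088]),range(264,288,2))
E
```

```text
24.35 [0.4982 0.0018 0.0879] [-180.     -0.   -177.68] F [ 0.4 -0.2 -0.3] w 0.061 q [-0.11  0.03  1.67 -0.    1.44 -1.72]
side tube_b [([0.485, -0.001, 0.004], 0.69), ([0.402, 0.323, -0.002], 0.31)]
side tape []
[(264, 346, 371), (266, 346, 371), (268, 346, 371), (270, 348, 371), (272, 349, 371), (274, 348, 370), (276, 347, 370), (278, 346, 370), (280, 345, 370), (282, 344, 370), (284, 344, 370), (286, 343, 369)]
tilt deg dx/dz -2.0940790457522067 x at z=.05,.15 [0.49219389 0.4885374 ]
scene tube_b [([0.701, -0.282, 0.0], 0.38)]
scene tape [([0.395, -0.067, 0.001], 0.74)]
```

Tube_b stands upright at (0.485, 0, 0). I recentre and regrip.

step_arm --pt "0.3 4 0 -3 0" --pt "0.3 9 0 -3 0" --pt "0.3 13 1.5 -3 0" --pt "0.3 13 1.5 -3 0" --pt "-1 13 1.5 -3 0" --pt "-1 13 1.5 -3 0" --pt "-1 13 1.5 -3 0" --pt "-1 13 1.5 -3 0" --pt "-1 13 1.5 -3 0"

```text
time: 25.78
tool_pos: [0.4852, 0.0028, 0.0909]
ee_rot: [-3.142, 0.0, -3.101]
wrist_force: [0.0, -0.2, -0.2]
width: 0.0333
```

```bash
python3 - <<'E'
from h import *
st()
p=cams.snapshot("side"); print([(np.round(d["position"],3).tolist(),round(d["p"],2)) for d in models.pinpoint(p,"tube_b")])
E
```

```text
25.77 [0.4852 0.0028 0.0909] [-180.      0.   -177.68] F [ 0.  -0.2 -0.2] w 0.0333 q [-0.11 -0.    1.7  -0.    1.45 -1.72]
[([0.489, 0.001, 0.002], 0.82)]
```

Regripped (33.3 mm). I lift, turn the jaws across the rack and go above well 0.

```bash
python3 -c "
from h import *
go(.5684,-.0163,.220,92)"
```

```text
shift mm [ -82.4  -22.4 -129.1] turn 90.3
```

step_arm --pt "-1 0 0 -40 0" --pt "-1 0 0 -90 0" --pt "-1 0 0 -129 0" --pt "-1 0 0 -129 10" --pt "-1 0 0 -129 20" --pt "-1 0 0 -129 30" --pt "-1 0 0 -129 40" --pt "-1 0 0 -129 50" --pt "-1 0 0 -129 60" --pt "-1 0 0 -129 70" --pt "-1 0 0 -129 80" --pt "-1 0 0 -129 90" --pt "-1 0 0 -129 90"

```text
time: 27.5
tool_pos: [0.4849, 0.0028, 0.2195]
ee_rot: [-3.141, -0.0, 1.613]
wrist_force: [-0.5, 0.3, -1.4]
width: 0.0336
```

```bash
python3 -c "
from h import *
st();go(.5684,-.0163,.220,92)"
```

```text
27.5 [0.4849 0.0028 0.2195] [-179.94   -0.     92.44] F [-0.5  0.3 -1.4] w 0.0336 q [-0.11 -0.06  1.49 -0.    1.71 -0.15]
shift mm [-22.6  82.6  -0.5] turn 0.4
```

step_arm --pt "-1 -8 28 0 0.3" --pt "-1 -16 56 0 0.3" --pt "-1 -22.6 80 0 0.3" --pt "-1 -22.6 82.6 0 0.3" --pt "-1 -22.6 82.6 0 0.3" --pt "-1 -22.6 82.6 0 0.3"

```text
time: 28.25
tool_pos: [0.5679, -0.0162, 0.2202]
ee_rot: [3.142, 0.0, 1.607]
wrist_force: [-0.6, 0.5, -1.5]
width: 0.0338
```

```bash
python3 - <<'E'
from h import *
st()
for n in ("side","scene","wrist"):
    p=cams.snapshot(n); save(p,n+"11.png")
    for l in ("tube_b","rack_hole0"): print(n,l,[(np.round(d["position"],3).tolist(),round(d["p"],2)) for d in models.pinpoint(p,l)])
E
```

```text
28.25 [ 0.5679 -0.0162  0.2202] [180.     0.    92.08] F [-0.6  0.5 -1.5] w 0.0338 q [-0.13  0.13  1.3  -0.    1.72 -0.16]
side tube_b []
side rack_hole0 [([0.561, 0.048, 0.104], 0.87), ([0.566, -0.016, 0.098], 0.81), ([0.562, 0.114, 0.1], 0.8), ([0.56, 0.179, 0.095], 0.69), ([0.558, 0.243, 0.1], 0.59)]
scene tube_b [([0.568, -0.022, 0.131], 0.8)]
scene rack_hole0 [([0.56, 0.116, 0.1], 0.89), ([0.562, 0.178, 0.1], 0.72), ([0.569, 0.048, 0.098], 0.71), ([0.558, 0.251, 0.097], 0.7), ([0.564, -0.021, 0.102], 0.69)]
wrist tube_b [([0.564, 0.049, 0.025], 0.89), ([0.572, -0.022, 0.129], 0.61)]
wrist rack_hole0 [([0.569, -0.02, 0.1], 0.88), ([0.562, 0.109, 0.101], 0.82)]
```

The tube sits about 4 mm toward -y in the pads, so I correct by +3 mm and lower gently.

step_arm --pt "-1 3 0 10 0" --pt "-1 3 0 22 0" --pt "-1 3 0 27 0" --pt "-1 3 0 31 0" --pt "-1 3 0 34 0" --pt "-1 3 0 37 0" --pt "-1 3 0 37 0"

```text
time: 29.58
tool_pos: [0.5683, -0.0138, 0.1827]
ee_rot: [-3.141, 0.001, 1.606]
wrist_force: [-1.0, -1.2, -1.5]
width: 0.0332
```

step_arm --pt "-1 0 0 4 0" --pt "-1 0 0 8 0" --pt "-1 0 0 11 0" --pt "-1 0 0 11 0"

```text
time: 30.08
tool_pos: [0.5682, -0.0136, 0.1713]
ee_rot: [-3.141, 0.0, 1.606]
wrist_force: [-2.1, -2.1, -1.9]
width: 0.0336
```

In the well with small forces. Pushing the floor down.

step_arm --pt "-1 0 0 6 0" --pt "-1 0 0 12 0" --pt "-1 0 0 18 0" --pt "-1 0 0 23 0" --pt "-1 0 0 26 0"

```text
time: 30.7
tool_pos: [0.5683, -0.014, 0.1482]
ee_rot: [3.14, 0.001, 1.606]
wrist_force: [-6.2, -1.9, 9.9]
width: 0.0334
```

Past the stop depth. I ease the side load slightly and continue.

step_arm --pt "-1 0 -1.5 4 0" --pt "-1 0 -1.5 10 0" --pt "-1 0 -1.5 16 0" --pt "-1 0 -1.5 22 0" --pt "-1 0 -1.5 26 0" --pt "-1 0 -1.5 29 0" --pt "-1 0 -1.5 31 0" --pt "-1 0 -1.5 33 0"

```text
time: 31.7
tool_pos: [0.5679, -0.014, 0.1154]
ee_rot: [3.138, 0.001, 1.606]
wrist_force: [-3.5, -2.9, 7.7]
width: 0.0334
```

step_arm --pt "-1 0 0 2 0" --pt "-1 0 0 4 0" --pt "-1 0 0 5 0" --pt "-1 0 0 6 0" --pt "-1 0 0 6 0"

```text
time: 32.33
tool_pos: [0.568, -0.0141, 0.1128]
ee_rot: [3.136, 0.002, 1.606]
wrist_force: [-8.6, -2.9, 19.3]
width: 0.0336
```

Bottomed (19 N at z 0.1128, close to tube_a's 0.1135). Release, rise and check.

step_arm --pt "-1 0 0 -1 0" --pt "0.6 0 0 -1 0" --pt "0.6 0 0 -1 0" --pt "0.6 0 0 -1 0" --pt "0.6 0 0 -1 0" --pt "0.6 0 0 -40 0" --pt "0.6 0 0 -90 0" --pt "0.6 0 0 -150 0" --pt "0.6 0 0 -210 0" --pt "0.6 -40 -60 -240 0" --pt "0.6 -80 -120 -240 0" --pt "0.6 -80 -150 -240 0" --pt "0.6 -80 -150 -240 0"

```text
time: 33.95
tool_pos: [0.4181, -0.0994, 0.3484]
ee_rot: [3.138, 0.001, 1.603]
wrist_force: [1.1, -0.4, -0.5]
width: 0.075
```

```bash
python3 - <<'E'
from h import *
st()
for n in ("side","scene","wrist"):
    p=cams.snapshot(n); save(p,n+"12.png")
    for l in ("tube_b","tape","jar","carton","brush"): print(n,l,[(np.round(d["position"],3).tolist(),round(d["p"],2)) for d in models.pinpoint(p,l)])
    # cap pixels: lowest grey cap/body boundary along each tube's axis, as height
    f=cv2.cvtColor(p["pixels"],cv2.COLOR_RGB2GRAY).astype(int)
    for nm,x,y in (("b",.5684,-.018),("a",.5661,.0485),("c",.559,.247)):
        zs=np.arange(.105,.175,.001); px=[proj(p,[x,y,z]) for z in zs]
        print(n,nm,[int(f[min(479,max(0,int(v))),min(639,max(0,int(u)))]) for u,v in px][::3])
E
```

```text
33.95 [ 0.4181 -0.0994  0.3484] [1.7982e+02 8.0000e-02 9.1850e+01] F [ 1.1 -0.4 -0.5] w 0.075 q [-0.37 -0.17  1.33 -0.    1.97 -0.4 ]
side tube_b []
side tape [([0.391, -0.064, 0.003], 0.57), ([0.56, 0.179, 0.095], 0.36)]
side jar [([0.56, 0.047, 0.105], 0.22)]
side carton [([0.744, -0.142, 0.0], 0.71)]
side brush [([0.403, 0.324, -0.001], 0.93)]
side b [137, 139, 139, 117, 78, 50, 54, 52, 55, 50, 53, 52, 54, 51, 127, 135, 128, 132, 128, 128, 130, 132, 132, 130]
side a [140, 141, 141, 80, 64, 54, 48, 52, 55, 53, 53, 51, 54, 55, 108, 129, 129, 129, 129, 130, 130, 131, 129, 129]
side c [140, 140, 67, 53, 51, 51, 52, 53, 54, 54, 55, 53, 52, 108, 132, 131, 131, 128, 131, 130, 130, 130, 131, 133]
scene tube_b []
scene tape [([0.393, -0.064, 0.003], 0.57)]
scene jar [([0.703, -0.28, -0.0], 0.55)]
scene carton []
scene brush [([0.402, 0.321, -0.002], 0.85)]
scene b [127, 130, 83, 62, 55, 58, 57, 59, 59, 57, 59, 56, 54, 118, 123, 121, 120, 119, 120, 121, 120, 120, 119, 119]
scene a [128, 113, 71, 58, 58, 59, 57, 59, 60, 60, 57, 58, 88, 121, 122, 121, 120, 119, 120, 121, 121, 120, 120, 119]
scene c [76, 71, 58, 58, 55, 57, 60, 57, 56, 60, 57, 62, 122, 123, 121, 122, 123, 119, 121, 121, 120, 122, 120, 120]
wrist tube_b [([0.57, -0.018, 0.024], 0.78), ([0.562, 0.044, 0.098], 0.48)]
wrist tape []
wrist jar [([0.699, -0.273, 0.005], 0.92)]
wrist carton [([0.743, -0.132, -0.003], 0.81)]
wrist brush []
wrist b [43, 44, 43, 58, 138, 157, 158, 158, 156, 156, 155, 156, 156, 156, 154, 154, 153, 151, 148, 147, 149, 148, 150, 152]
wrist a [40, 44, 40, 42, 39, 95, 143, 159, 159, 156, 158, 154, 157, 156, 152, 154, 151, 151, 150, 148, 148, 148, 145, 146]
wrist c [71, 67, 73, 70, 72, 69, 69, 68, 74, 71, 70, 70, 73, 72, 71, 70, 70, 162, 162, 157, 151, 167, 167, 163]
```

Everything reads in place and the wrist camera puts tube_b's foot at 0.024, but the image profiles leave about 1 mm of doubt on its depth. I'll press gently on its top with closed fingers; home means contact at z ≈ 0.162.

```bash
python3 -c "
from h import *
go(.5684,-.0175,.172,92)"
```

```text
shift mm [ 76.  151.3 175. ] turn 0.0
```

step_arm --pt "-1 25 50 0 0" --pt "-1 50 100 0 0" --pt "-1 76 151 30 0" --pt "-1 76 151 80 0" --pt "-1 76 151 130 0" --pt "-1 76 151 165 0" --pt "-1 76 151 175 0" --pt "-1 76 151 178 0" --pt "-1 76 151 181 0" --pt "-1 76 151 184 0" --pt "-1 76 151 186 0" --pt "-1 76 151 186 0"

```text
time: 36.35
tool_pos: [0.5687, -0.0176, 0.1623]
ee_rot: [3.139, 0.001, 1.606]
wrist_force: [0.1, -1.2, 3.8]
width: 0.0004
```

step_arm --pt "-1 0 0 2 0" --pt "-1 0 0 4 0" --pt "-1 0 0 4 0"

```text
time: 36.72
tool_pos: [0.5692, -0.0179, 0.1621]
ee_rot: [3.136, 0.002, 1.606]
wrist_force: [-3.4, 0.1, 14.6]
width: 0.0007
```

Hard contact at z 0.1621 with 14.6 N, so tube_b is at the bottom (nominal 0.162). I clear away and hand in.

step_arm --pt "-1 0 0 -20 0" --pt "-1 0 0 -70 0" --pt "-1 0 0 -130 0" --pt "-1 0 0 -180 0" --pt "0 -40 -60 -190 0" --pt "0 -80 -110 -190 0" --pt "0 -80 -110 -190 0" --pt "0 -80 -110 -190 0"

```text
time: 37.72
tool_pos: [0.461, -0.1015, 0.347]
ee_rot: [3.141, -0.0, 1.605]
wrist_force: [0.5, 0.9, -0.6]
width: 0.0369
```

```bash
python3 - <<'E'
from h import *
st(); p=cams.snapshot("wrist")
for l in ("tube_b",): print([(np.round(d["position"],3).tolist(),round(d["p"],2)) for d in models.pinpoint(p,l)])
robot.close_job()
E
```

```text
37.73 [ 0.461  -0.1015  0.347 ] [ 1.7995e+02 -1.0000e-02  9.1960e+01] F [ 0.5  0.9 -0.6] w 0.0369 q [-0.34 -0.07  1.25  0.    1.96 -0.37]
[([0.567, 0.048, 0.024], 0.83), ([0.571, -0.022, 0.021], 0.56)]
the job is handed in; nothing more can be done
```

Both tubes are home, cap up and released, and the job was handed in at 37.7 s of the 72 s allowed.

- **tube_a:** I pulled it out of well 2 and tried well 3, which stopped hard about 38 mm down at 14 N. I pulled it out of there and pushed it home in well 1.
- **tube_b:** I drew it out along the holder's lean and pivoted it upright by pushing its foot against the rack's side. It slid about 13 mm off the pad centre, so I stood it briefly on the table, regripped it, and pushed it home in well 0.

**Last checks:**
- The wrist camera put the feet of tube_a and tube_b at 24 and 21 mm, against 22 mm for fully home.
- A press with closed fingers on tube_b's top met hard contact at z = 0.162 m, which is the home height. I did not press on tube_a or tube_c to compare.
- The tape, carton, jar and brush read within the networks' error of where they started.

**What disagreed:** rough image brightness profiles showed tube_b 1–2 mm higher than the other two; I took the press result over them. The scene and side cameras' networks did not report tube_b once it was home, so the check on its foot rests on the wrist camera alone. I had used all 12 picture views by the table stand, so everything after that was checked by numbers only.

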